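Put a painted head to dry and latch the dryer's sliding window

ROBOT

A 6-joint arm with a two-finger parallel gripper is mounted at the origin on the work surface. World frame = base frame: x ahead of the robot, y to its left, z up, the work surface at z = 0. Lengths are in mm, angles in rad, forces in N, time in s.
With the tool pointing down it reaches from about 250 to 800 mm from the base axis. Payload 8.5 kg.
Tool frame: the origin (TCP) lies between the finger pads; the fingertips stand 8 mm ahead of it and the grasp point (between the pads) lies 11 mm behind it; x points along the fingers, y is the direction in which the jaws open and shut, and the axes are right-handed (so a half turn about x gives the same grasp; the last joint's range is limited). The gripper opens to 85 mm and grips with 20 to 120 N. Pads are 22 mm wide; open, the fingers measure 114 mm over their backs; the gripper's body (76 mm by 85 mm) begins 54 mm behind the grasp point. The pads swing forward as they close: fully open they stand 13 mm farther back than shut.
Start: joints at [1.334, 0.238, -0.013, 1.319, 0, 1.571], TCP at [123.149, 510.305, 216.776] pointing down, gripper open.
Joint ranges: [-2.66, 2.66], [-1.03, 1.9], [-1.14, 1.46], [-1.82, 2.27], [-1.45, 1.34], [-3.14, 3.14]. Speed limits (rad/s): [2.22, 2.22, 2.79, 3.14, 3.14, 3.14].

INTERFACE

Orientations are given as a unit quaternion [w, x, y, z].
In Python, from bench import arm gives the robot as it stands.
- The arm moves only by the shell command python3 -m handwheel 'ROWS' [OPENING] [FORCE]. ROWS is JSON, a list of rows, each a list of 6 numbers: the shift along the tool's x, y, z in m, then the turn, a rotation vector about the tool's x, y, z in degrees. A call has 1 to 5 rows; each row is the pose to reach, as a shift and turn from the pose commanded when the call began, along the tool's axes at that moment; what a row does not reach only later rows make up. A row lasts 1/8 s, in which the tool goes at most 62.5 mm and 10.7 degrees, less where a joint would pass 70% of its speed; a pose out of reach is approached as far as the arm can. A call with a gripper value outside its range is refused whole. OPENING is the finger opening in m, from 0 to 0.0854, set as the call begins (- or left out, the last holds). The fingers move at their own pace and stop on an object; FORCE is the grip in N (left out, the last holds). Time passes only in rows, so rows that repeat a pose let the fingers close. It gives the time, the measured TCP pose, the force and the opening at its end, in the units of the state.
- arm.sense(): the state, without advancing time (a new reading comes with each control period).
- arm.read_camera(name): name is "scene" or "top" or "wrist"; returns a dict with "img" (480x640x3 uint8, red, green, blue), "fx", "fy", "cx", "cy" (pixels), "xyz" and "rotation" of the camera in the world. Camera axes: x right, y down, z forward; pixel columns grow to the right and rows downward; lengths in mm; the calibration is good to about 2 mm. A picture is of the moment at which its call begins. There is no depth.
- arm.close_job(): hands the job in, once; it reports no verdict.
The state is a dict: "time_s": time; "q": joint angles; "joint_velocities": joint speeds; "joint_efforts": joint torques, N m; "tool_pos": TCP position; "eef_rot": TCP orientation; "ft_force": force on the tool from outside, world axes, zero at the start; "torque": the same for the moment, N m; "finger_gap": opening from 0.0 (shut) to 1.0 (fully open).
Only numpy, scipy, OpenCV 4.12 (cv2) and the standard library are available. Lean on these libraries where they do the work, as an engineer would, in place of code of your own. Each camera call takes 0.05 s, during which the arm holds its last target. There are 200 camera calls.

TASK

Stand the red painted devil's head upright on the tray inside the open drying box, then push the clear sliding window shut over it until its spring catch clicks and holds it shut by itself. Push gently by feel and ease off as soon as the window meets the buffer behind the click (never force it), and leave the white head, the paint jar and the bowl where they are.

Things in the scene. Friction and masses are not known exactly. Their poses are not given: they have to be found in the camera images.
- head_mid (a point): Centre, half-way up, of the red painted devil's head: a round drum 46 mm in diameter and 40 mm tall (straight side from 4 to 30 mm above its foot, two tiny white horns on top), flat foot, 50-100 g, standing upright on the table, on either side of the dryer. z axis up along the head.
- blank_mid (a point): Centre, half-way up, of the white unpainted head, same shape and size as the red one, standing on the table. Bystander; red and white heads may stand on either side of the dryer.
- jar_mid (a point): Centre of the red paint jar, 60 mm in diameter, 75 mm tall. Bystander.
- bowl_mid (a point): Centre of the black paste bowl, 110 mm in diameter, 50 mm tall. Bystander.
- dryer: Blue drying box, fixed, 485 mm long (x), 197 mm wide (y). Origin on the table; x axis along it, away from the robot: the way the window shuts; y left, z up. x = -220 to -20 mm: closed blower bay, 74 mm high. x = 4 to 135 mm, y = -81 to 81 mm: drying chamber, open at the top, walls 76 mm high, the window's side rails 87 mm high.
- tray (a point): Middle of the chamber's floor (the tray), within 5 mm: dryer x = 65, y = 0, z = 30 mm above the table; axes as the dryer's. The shut window's underside is 50 mm above it.
- push_bar (a point): Centre of the orange push bar on the window: upright bar 14 mm thick (x), 90 mm wide (y), from 86 to 120 mm above the table, on the clear sliding window (190 x 178 x 6 mm, 90 mm of it ahead of the bar, underside 80 mm above the table; an 80 mm wide tongue stands 30 mm out ahead of it). Moves with the window; axes as the dryer's. Push its -x face or pinch it from above. Over 22 N damages the latch.
- window (a joint): Window travel, m: 0 wide open (push bar at dryer x = -120 mm), grows as it shuts along dryer +x. 1 N friction. From 0.150 on an ejector pushes back with 3 N; then a sprung roller catch takes about 12 N in all and snaps over (force drops, window jumps 6 mm) onto a stiff buffer (5 N/mm). Not caught, it is pushed back to 0.150 or less. Caught it rests somewhere from 0.172 to 0.222.
- shelf (a point): Point on top of the dryer's rear shelf (dryer x = 181, y = 0, z = 50 mm). The dark steel latch unit stands about here, x = 145 to 265 mm, up to 124 mm above the table. It is screwed on through slots: it may sit up to 25 mm nearer or farther along x, which shifts catch and buffer together; this point does not show it.
There are look-alikes about, which are no part of the job. What is shaped like the part that bears head_mid but green or purple is not meant.

How it is judged:
By the outcome, as a careful person would: the job done as asked, in the order asked, and still so for the second after the job is handed in, with the robot touching nothing.
It also fails if it takes over 64 s, if anything falls off the work surface, if the arm or the gripper's body presses on something with over 40 N, if the wrist force passes 120 N, or if a joint passes its speed limit or range.

## Working session

There is one attempt and no reset: what is moved stays moved. The work goes in short steps, Python scripts to look and compute and a shell command to move; the robot and the scene stay as the last step left them, time stands still between calls to the robot, and variables do not carry over. Pictures are saved under pics/ and viewed, about 8 in all and at most 12, crops included, and the job is handed in when it is done.

```bash
ls; mkdir -p pics; cat > h.py <<'E'
import numpy as np,cv2
from bench import arm
def shot(n,f):
    c=arm.read_camera(n); cv2.imwrite('pics/'+f,c['img'][:,:,::-1]); np.save('pics/'+f[:-4]+'.npy',c,allow_pickle=True); return c
def ray(c,u,v):
    d=np.array([(u-c['cx'])/c['fx'],(v-c['cy'])/c['fy'],1.]); return np.array(c['xyz'],float),np.array(c['rotation']).reshape(3,3)@d
def onz(c,u,v,z):
    o,d=ray(c,u,v); return o+d*(z-o[2])/d[2]
def tri(c1,p1,c2,p2):
    o1,d1=ray(c1,*p1);o2,d2=ray(c2,*p2)
    s=np.linalg.lstsq(np.c_[d1,-d2],o2-o1,rcond=None)[0]
    a=o1+s[0]*d1;b=o2+s[1]*d2
    return (a+b)/2,np.linalg.norm(a-b)
def blobs(c,lo,hi,amin=60):
    h=cv2.cvtColor(np.ascontiguousarray(c['img']),cv2.COLOR_RGB2HSV)
    m=cv2.inRange(h,np.array(lo),np.array(hi))
    n,l,s,ce=cv2.connectedComponentsWithStats(m)
    return [(s[i].tolist(),ce[i].round(1).tolist()) for i in range(1,n) if s[i,4]>amin]
def load(f): return np.load('pics/'+f+'.npy',allow_pickle=True).item()
E
python3 - <<'E'
from h import *
for n in('scene','top'):
    c=shot(n,n+'0.png');print(n,c['fx'],c['xyz'],np.round(c['rotation'],3).tolist())
    for nm,lo,hi in(('red',(0,120,60),(6,255,255)),('red2',(172,120,60),(180,255,255)),('orange',(7,150,100),(22,255,255)),('blue',(95,100,50),(125,255,255))):print(nm,blobs(c,lo,hi))
print(arm.sense())
a=np.hstack([cv2.imread('pics/scene0.png'),cv2.imread('pics/top0.png')])
E
```

```text
pics
scene 600.9424273567048 [1166.1550587   359.90322029 1073.46877568] [-0.132, 0.442, 0.848, -0.262]
red [([137, 32, 38, 111, 2096], [153.5, 87.8]), ([215, 176, 21, 22, 355], [225.5, 186.8]), ([0, 266, 81, 85, 943], [46.8, 314.2]), ([428, 360, 35, 34, 461], [441.1, 381.7])]
red2 []
orange [([0, 0, 640, 480, 174738], [340.7, 239.3]), ([319, 186, 39, 23, 216], [337.4, 196.8]), ([516, 218, 114, 54, 309], [570.8, 242.4]), ([568, 235, 72, 35, 411], [609.0, 252.7]), ([240, 301, 9, 9, 68], [243.9, 305.3])]
blue [([628, 122, 12, 28, 201], [635.1, 138.6]), ([195, 219, 154, 163, 8541], [279.5, 293.1])]
top 624.403054524688 [ 451.50168239  -13.03451675 1346.62456901] [0.043, -0.699, 0.712, -0.055]
red [([151, 213, 22, 24, 120], [165.8, 228.0]), ([443, 265, 22, 23, 360], [453.3, 275.4]), ([554, 284, 86, 72, 2047], [600.4, 313.0])]
red2 []
orange [([473, 88, 167, 36, 5620], [556.4, 105.4]), ([117, 90, 356, 39, 11945], [296.3, 109.0]), ([0, 96, 16, 9, 113], [6.6, 99.2]), ([361, 125, 237, 107, 10547], [463.2, 152.5]), ([583, 124, 57, 55, 2821], [612.5, 150.0]), ([128, 129, 157, 56, 7762], [207.4
[... 946 characters left out ...]
2, 6, 326], [329.4, 353.6])]
{'time_s': 0.1, 'q': array([ 1.33402867e+00,  2.38734191e-01, -1.41766801e-02,  1.31922165e+00,
       -2.28694673e-05,  1.57082524e+00]), 'joint_velocities': array([-0.00094044, -0.00084018,  0.0026942 , -0.00060951,  0.00126744,
       -0.00052425]), 'joint_efforts': array([-9.56094664e-04, -5.39720929e+01,  3.47001743e+01,  1.34602818e-02,
       -6.13775023e-05,  2.41572650e-06]), 'tool_pos': array([123.05674457, 509.95653241, 216.23228753]), 'eef_rot': array([ 0.70210849,  0.08305468,  0.70220401, -0.0839948 ]), 'ft_force': array([-0.29378482,  0.69221239, -0.12317842]), 'torque': array([0.049179  , 0.05107786, 0.02373781]), 'finger_gap': 1.0029054911968207}
```

View pics/top0.png

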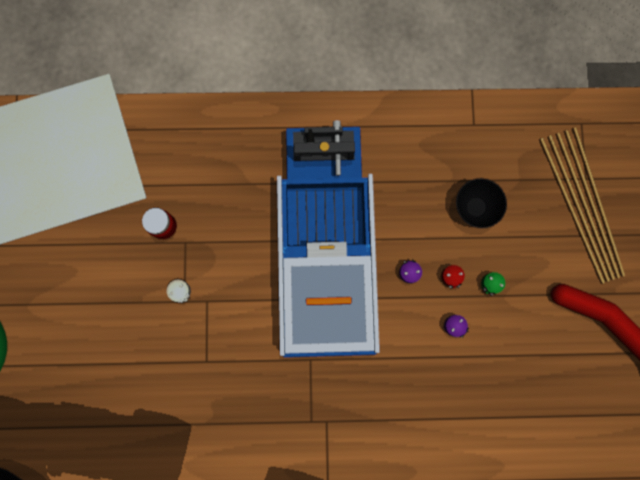

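View pics/scene0.png

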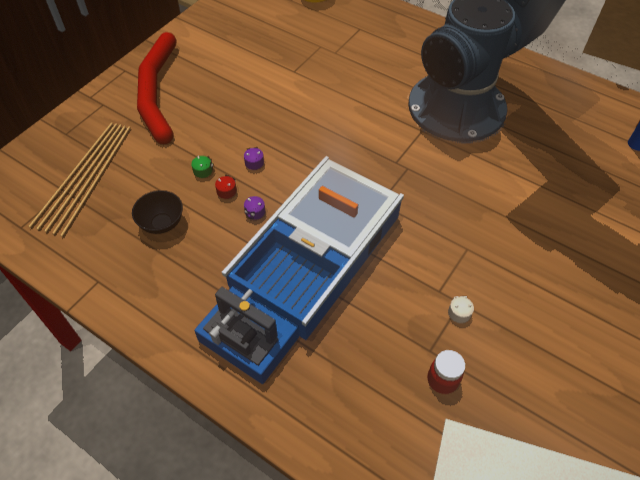

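The top view shows the dryer in the middle, with its push bar at (328,300). Candidates for the head are red (453,275), purple (411,271) and (457,326), and green (494,283). The white head is at (178,291). The red one at (453,275), which is (226,187) in the scene view, fits because it is a red drum with two white horns. The red item at (600,313) is a long bent object, so it isn't the head. Next I'll confirm this with an enlarged crop and measure.

```bash
python3 - <<'E'
from h import *
t=load('top0');s=load('scene0')
a=cv2.resize(t['img'][235:355,380:530],(500,400));b=cv2.resize(s['img'][130:250,180:330],(500,400))
d=cv2.resize(t['img'][110:370,260:400],None,fx=1.54,fy=1.54)
o=np.zeros((800,0,3),np.uint8)
im=np.vstack([np.hstack([a,b])[:, :],]);cv2.imwrite('pics/crop1.png',cv2.resize(im,(800,320))[:,:,::-1])
e=cv2.resize(t['img'][110:370,260:400],(320,594)); f=cv2.resize(s['img'][150:390,190:410],(480,524));f=np.vstack([f,np.zeros((70,480,3),np.uint8)])
cv2.imwrite('pics/crop2.png',np.hstack([e,f])[:,:,::-1])
def full(c,box,lo=(0,100,40),hi=(6,255,255)):
    x,y,w,h=box;z=np.zeros((480,640),np.uint8);hh=cv2.cvtColor(np.ascontiguousarray(c['img']),cv2.COLOR_RGB2HSV)
    z[y:y+h,x:x+w]=(cv2.inRange(hh,lo,hi)|cv2.inRange(hh,(172,100,40),(180,255,255)))[y:y+h,x:x+w]
    k=max(cv2.findContours(z,0,1)[0],key=cv2.contourArea);r=cv2.minEnclosingCircle(k);print('circ',r,cv2.boundingRect(k));return r[0]
pt=full(t,(438,258,32,34));ps=full(s,(208,170,34,36))
print('head',tri(t,pt,s,ps),'onz20',onz(t,*pt,20),onz(s,*ps,20), 'top-plane',onz(t,*pt,30))
for n,p in(('purpL',(411,271)),('green',(494,283)),('purpB',(457,326)),('white',(178,291))):print(n,onz(t,*p,30))
# bar
for c in(t,):
    h=cv2.cvtColor(np.ascontiguousarray(c['img']),cv2.COLOR_RGB2HSV);m=cv2.inRange(h,(5,150,100),(20,255,255));z=np.zeros_like(m);z[293:308,302:356]=m[293:308,302:356]
    k=max(cv2.findContours(z,0,1)[0],key=cv2.contourArea);r=cv2.minAreaRect(k);bx=cv2.boxPoints(r);print('bar',r,[onz(c,*p,120).round(1) for p in bx])
bs=blobs(s,(5,150,100),(20,255,255));print([b for b in bs if 300<b[1][0]<380 and 170<b[1][1]<230])
# rails top, white
h=cv2.cvtColor(np.ascontiguousarray(t['img']),cv2.COLOR_RGB2HSV);m=cv2.inRange(h,(95,100,40),(125,255,255));z=np.zeros_like(m);z[115:370,265:395]=m[115:370,265:395]
k=np.vstack([q for q in cv2.findContours(z,0,1)[0] if cv2.contourArea(q)>50]);r=cv2.minAreaRect(k);print('blue',r)
print('rot tool',arm.sense()['eef_rot'])
E
```

```text
circ ((452.79229736328125, 275.8230895996094), 11.392987251281738) (442, 265, 23, 23)
circ ((225.46385192871094, 186.6767120361328), 11.247167587280273) (215, 176, 21, 22)Traceback (most recent call last):
  File "<stdin>", line 14, in <module>
  File "h.py", line 10, in tri
    o1,d1=ray(c1,*p1);o2,d2=ray(c2,*p2)
          ~~~^^^^^^^^
  File "h.py", line 6, in ray
    d=np.array([(u-c['cx'])/c['fx'],(v-c['cy'])/c['fy'],1.]); return np.array(c['xyz'],float),np.array(c['rotation']).reshape(3,3)@d
                                                                                              ~~~~~~~~~~~~~~~~~~~~~~~~~~~~~~~^^^^^
ValueError: cannot reshape array of size 4 into shape (3,3)
```

View pics/crop1.png

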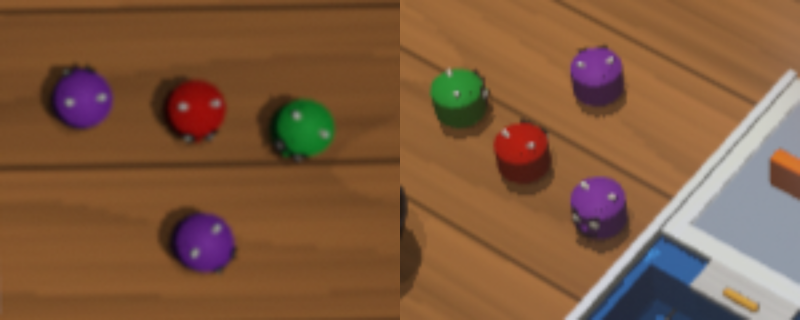

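View pics/crop2.png

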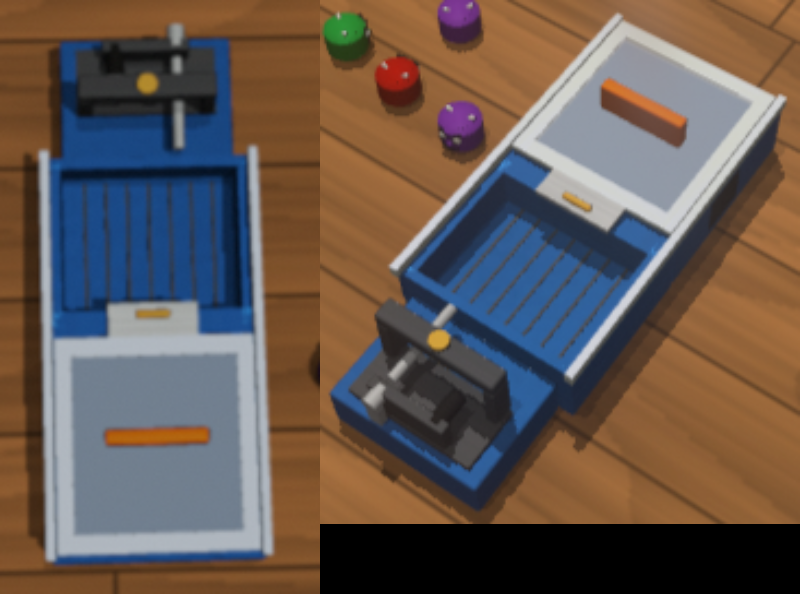

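The crops confirm it: the red drum with two white horns sits between purple and green ones, and the chamber is empty and open. Camera rotation is a quaternion, so I'll fix that in the helper.

```bash
sed -i "s/np.array(c\['rotation'\]).reshape(3,3)@d/RM(c['rotation'])@d/; s/^from bench/from scipy.spatial.transform import Rotation as R\nRM=lambda q:R.from_quat(np.r_[q[1:],q[0]]).as_matrix()\nfrom bench/" h.py
python3 - <<'E'
from h import *
np.set_printoptions(suppress=True,precision=1)
t=load('top0');s=load('scene0')
pt=(452.8,275.8);ps=(225.5,186.7)
print('head',tri(t,pt,s,ps),'onz20',onz(t,*pt,20),onz(s,*ps,20))
for n,p in(('purpL',(411,271)),('green',(494,283)),('purpB',(457,326)),('white',(178,291))):print(n,onz(t,*p,25))
L=lambda a,b:(260+a/2.286,110+b/2.285)
S=lambda a,b:((a-320)/2.18+190,b/2.183+150)
P={}
for n,a,b in(('LF',(44,152),(571,377)),('LR',(52,558),(782,100)),('RF',(253,148),(397,267)),('RR',(268,553),(617,17)),('bar',(157,430),(643,106)),('knob',(148,83),(438,338))):
    q,e=tri(t,L(*a),s,S(*b));P[n]=onz(t,*L(*a),87);print(n,q,round(e,1),P[n])
x=(P['LF']+P['RF']-P['LR']-P['RR'])[:2];print('yaw',np.degrees(np.arctan2(x[1],x[0])),'len',np.linalg.norm(x)/2, 'w',np.linalg.norm(P['LF']-P['RF']))
print('bar',onz(t,328.7,300.8,118), 'tool',RM(arm.sense()['eef_rot']).T)
# tray slat ends (leftmost, rightmost slats robot end)
for a,b in(((87,307),(618,270)),((86,180),(556,354)),):print('slat',tri(t,L(*a),s,S(*b)))
E
```

```text
head (array([ 554.2, -307.7,   16.2]), np.float64(0.4852932883697515)) onz20 [ 554.  -307.1   20. ] [ 556.3 -305.1   20. ]
purpL [ 565.5 -217.3   25. ]
green [ 536.7 -393.1   25. ]
purpB [ 447.8 -309.8   25. ]
white [532.3 275.9  25. ]
LF [760.9  59.1  82. ] 3.6 [760.5  57.2  87. ]
LR [398.5  55.2  80. ] 2.6 [399.4  53.7  87. ]
RF [ 760.9 -130.3   83.6] 4.2 [ 761.3 -131.8   87. ]
RR [ 399.8 -135.1   81. ] 0.8 [ 399.9 -134.1   87. ]
bar [506.2 -37.5 115.7] 3.7 [508.4 -39.7  87. ]
knob [811.6 -36.7 126.1] 1.1 [823.4 -37.9  87. ]
yaw 0.4699189846533053 len 361.2897239650562 w 189.0520597476079
bar [501.9 -39.  118. ] tool [[-0.  -0.  -1. ]
 [ 0.2  1.  -0. ]
 [ 1.  -0.2  0. ]]
slat (array([625.9,  20.6,  37. ]), np.float64(2.5211143052276643))
slat (array([739.4,  24.4,  53.4]), np.float64(8.831783955619795))
```

```bash
cat >> h.py <<'E'
def go(x,y,z,yaw=None,st=None):
    "row (tool shift m, turn deg) from measured pose to TCP x,y,z pointing down, tool z at azimuth yaw deg"
    s=st or arm.sense();M=RM(s['eef_rot']);d=M.T@(np.array([x,y,z])-s['tool_pos'])/1000
    t=np.zeros(3)
    if yaw is not None:
        a=np.radians(yaw);zz=np.array([np.cos(a),np.sin(a),0]);xx=np.array([0,0,-1.]);T=np.c_[xx,np.cross(zz,xx),zz]
        t=R.from_matrix(M.T@T).as_rotvec(degrees=True)
    print('row',np.round(d,4).tolist(),np.round(t,2).tolist(),'|',np.round(s['tool_pos'],1),np.round(s['ft_force'],1),round(s['time_s'],2))
E
python3 -c "
from h import *
go(554,-307,170,0)"
```

```text
row [0.0472, -0.693, 0.6106] [-13.57, -0.01, 0.08] | [123.1 510.  216.2] [-0.3  0.7 -0.1] 0.1
```

```bash
r='[0,-0.693,0.611,-13.6,0,0]'; python3 -m handwheel '[[0,-0.693,0.611,-13.6,0,0],[0,-0.693,0.611,-13.6,0,0],[0,-0.693,0.611,-13.6,0,0],[0,-0.693,0.611,-13.6,0,0],[0,-0.693,0.611,-13.6,0,0]]' 0.07 20
python3 -c "
from h import *
go(554,-307,170,0)"
```

```text
time_s: 0.72
tool_pos: [269.4, 232.2, 216.7]
eef_rot: [0.707, -0.0, 0.707, 0.001]
ft_force: [1.3, 0.4, 0.4]
finger_gap: 0.823
row [0.0468, -0.5396, 0.2838] [0.08, 0.02, -0.0] | [269.4 232.2 216.7] [1.3 0.4 0.4] 0.72
```

```bash
python3 -m handwheel '[[0,-0.54,0.284,0,0,0],[0,-0.54,0.284,0,0,0],[0,-0.54,0.284,0,0,0],[0,-0.54,0.284,0,0,0],[0,-0.54,0.284,0,0,0]]'
python3 -c "
from h import *
go(554,-307,170,0)"
```

```text
time_s: 1.35
tool_pos: [415.2, -44.7, 216.8]
eef_rot: [0.707, 0.0, 0.707, 0.0]
ft_force: [0.7, 0.4, 0.3]
finger_gap: 0.818
row [0.0469, -0.2623, 0.1388] [0.0, 0.02, -0.0] | [415.2 -44.7 216.8] [0.7 0.4 0.3] 1.35
```

```bash
python3 -m handwheel '[[0.047,-0.262,0.139,0,0,0],[0.047,-0.262,0.139,0,0,0],[0.047,-0.262,0.139,0,0,0],[0.047,-0.262,0.139,0,0,0],[0.047,-0.262,0.139,0,0,0]]'
python3 - <<'E'
from h import *
c=shot('wrist','w1.png');print(c['fx'],c['xyz'],RM(c['rotation']).round(2).tolist())
go(554,-307,170,0)
for b in blobs(c,(0,120,50),(6,255,255)): print(b, onz(c,*b[1],25))
E
```

```text
time_s: 1.98
tool_pos: [554.3, -306.7, 168.7]
eef_rot: [0.707, 0.0, 0.707, 0.0]
ft_force: [1.4, 0.2, 0.4]
finger_gap: 0.822
333.84540048764563 [ 470.95926631 -307.23956399  325.05874493] [[0.0, 0.95, 0.32], [1.0, -0.0, 0.0], [0.0, 0.32, -0.95]]
row [-0.0034, 0.004, -0.0022] [-0.12, -0.04, 0.08] | [ 556.2 -311.   166.6] [ 0.8 -2.8 -1.1] 2.02
([0, 119, 98, 78, 4700], [42.8, 162.1]) [ 499.90809073 -550.8258936    25.        ]
([297, 191, 49, 54, 1805], [320.8, 219.8]) [ 552.42081546 -306.46310997   25.        ]
```

View pics/w1.png

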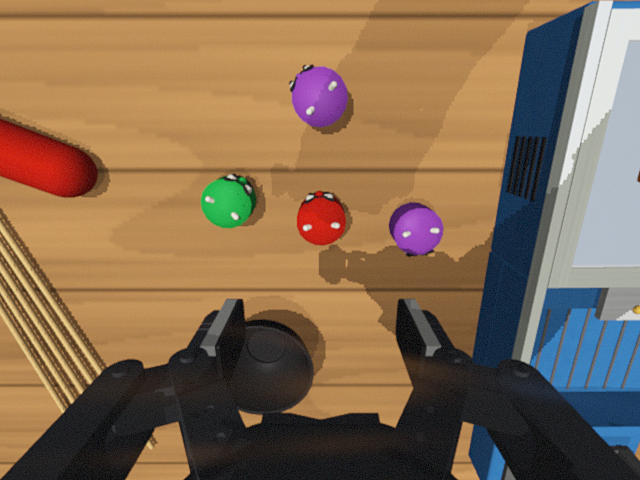

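The wrist view shows red at (321,220) between green (228,201) and purple (416,230), with room for the fingers on both sides. Its position (552–554, −306.5) agrees with the other views, so I'll descend.

```bash
python3 -m handwheel '[[0.05,0,0,0,0,0],[0.1,0,0,0,0,0],[0.13,0,0,0,0,0],[0.14,0,0,0,0,0],[0.14,0,0,0,0,0]]' 
python3 -c "
from h import *
go(554,-307,14,0)"
```

```text
time_s: 2.65
tool_pos: [553.8, -304.4, 29.8]
eef_rot: [0.707, -0.0, 0.707, 0.0]
ft_force: [-0.7, -1.4, 0.5]
finger_gap: 0.82
row [0.0158, -0.0026, 0.0002] [0.04, -0.03, -0.01] | [ 553.8 -304.4   29.8] [-0.7 -1.4  0.5] 2.65
```

```bash
python3 -m handwheel '[[0.01,0,0,0,0,0],[0.016,0,0,0,0,0],[0.016,0,0,0,0,0]]' && python3 -m handwheel '[[0,0,0,0,0,0],[0,0,0,0,0,0],[0,0,0,0,0,0],[0,0,0,0,0,0],[0,0,0,0,0,0]]' 0.03 30
python3 -c "
from h import *
go(554,-307,14,0)"
```

```text
time_s: 3.02
tool_pos: [553.7, -304.4, 13.7]
eef_rot: [0.707, -0.0, 0.707, 0.0]
ft_force: [-0.7, 0.2, 0.4]
finger_gap: 0.816
time_s: 3.65
tool_pos: [554.3, -305.0, 15.8]
eef_rot: [0.708, -0.001, 0.706, -0.0]
ft_force: [-4.1, 0.9, 13.5]
finger_gap: 0.449
row [0.0018, -0.002, -0.0004] [0.02, 0.1, 0.09] | [ 554.3 -305.    15.8] [-4.1  0.9 13.5] 3.65
```

```bash
python3 - <<'E'
from h import *
print(arm.sense()['finger_gap'])
c=shot('wrist','w2.png');s=shot('scene','s2.png');print(arm.sense()['finger_gap'],arm.sense()['ft_force'])
a=cv2.resize(c['img'][200:480,120:520],(400,280));b=cv2.resize(s['img'][110:250,150:350],(400,280))
cv2.imwrite('pics/v2.png',np.vstack([a,b])[:,:,::-1])
E
```

```text
0.44946655396863
0.4491895178693774 [-3.29374815  1.73422448 13.28769465]
```

View pics/v2.png

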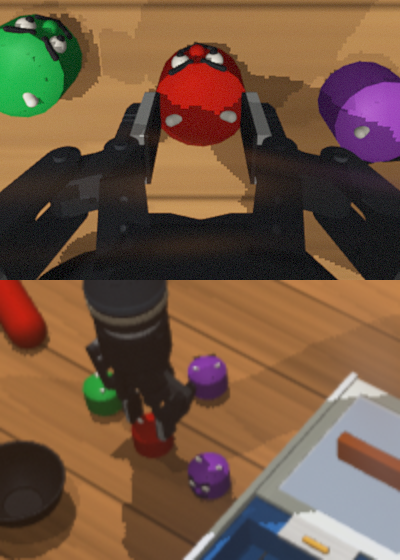

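```bash
python3 - <<'E'
from h import *
c=load('w2');M=RM(c['rotation']);print(c['xyz'])
def pj(p):
    q=M.T@(np.array(p)-c['xyz']);return [round(c['fx']*q[0]/q[2]+c['cx'],0),round(c['fy']*q[1]/q[2]+c['cy'],0)]
T=arm.sense()['tool_pos']
for z in(8,15,26,40): print(z,'at TCP',pj([T[0],T[1],z]),'TCP-x11',pj([T[0]-11,T[1],z]),'x+11',pj([T[0]+11,T[1],z]))
h=blobs(c,(0,120,50),(6,255,255),300)
for b in h: print(b,'top',onz(c,*b[1],25))
for u,v in((320,345),(320,243),(277,300),(362,300)):print((u,v),onz(c,u,v,30).round(),onz(c,u,v,15).round(),onz(c,u,v,40).round())
E
```

```text
[ 470.58844393 -305.32805628  171.93549066]
8 at TCP [np.float64(321.0), np.float64(288.0)] TCP-x11 [np.float64(321.0), np.float64(270.0)] x+11 [np.float64(321.0), np.float64(306.0)]
15 at TCP [np.float64(321.0), np.float64(295.0)] TCP-x11 [np.float64(321.0), np.float64(275.0)] x+11 [np.float64(321.0), np.float64(313.0)]
26 at TCP [np.float64(321.0), np.float64(305.0)] TCP-x11 [np.float64(321.0), np.float64(285.0)] x+11 [np.float64(321.0), np.float64(324.0)]
40 at TCP [np.float64(321.0), np.float64(321.0)] TCP-x11 [np.float64(321.0), np.float64(299.0)] x+11 [np.float64(321.0), np.float64(341.0)]
([276, 244, 90, 102, 5616], [320.4, 298.3]) top [ 551.06100925 -305.3341059    25.        ]
(320, 345) [ 575. -306.   30.] [ 586. -306.   15.] [ 567. -305.   40.]
(320, 243) [ 520. -306.   30.] [ 526. -306.   15.] [ 517. -306.   40.]
(277, 300) [ 549. -326.   30.] [ 558. -328.   15.] [ 544. -325.   40.]
(362, 300) [ 549. -285.   30.] [ 558. -283.   15.] [ 544. -287.   40.]
```

The grip is high. At this opening the pads sit back by several mm, so they pinch the dome: the gap is 38 mm and the lift force is 13 N. I'll open, go 7 mm lower and 4 mm nearer, and grip again.

```bash
python3 -m handwheel '[[0,0,0,0,0,0],[0,0,0,0,0,0],[0,0,0,0,0,0]]' 0.068 20 && python3 -m handwheel '[[0,0,-0.004,0,0,0],[0.007,0,-0.004,0,0,0],[0.007,0,-0.004,0,0,0]]' && python3 -m handwheel '[[0,0,0,0,0,0],[0,0,0,0,0,0],[0,0,0,0,0,0],[0,0,0,0,0,0],[0,0,0,0,0,0]]' 0.036 25
```

```text
time_s: 4.12
tool_pos: [553.7, -304.4, 13.7]
eef_rot: [0.707, -0.0, 0.707, 0.0]
ft_force: [0.9, -0.7, -0.3]
finger_gap: 0.799
time_s: 4.5
tool_pos: [549.2, -304.2, 6.0]
eef_rot: [0.707, 0.0, 0.708, 0.0]
ft_force: [-0.3, -0.2, 0.4]
finger_gap: 0.797
time_s: 5.12
tool_pos: [549.9, -304.6, 7.1]
eef_rot: [0.707, -0.0, 0.707, 0.0]
ft_force: [-0.9, 0.2, 5.0]
finger_gap: 0.519
```

```bash
python3 -m handwheel '[[-0.01,0,0,0,0,0],[-0.03,0,0,0,0,0],[-0.07,0,0,0,0,0],[-0.11,0,0,0,0,0],[-0.15,0,0,0,0,0]]' - 30
python3 -m handwheel '[[-0.02,0,0,0,0,0],[-0.02,0,0,0,0,0]]'
python3 - <<'E'
from h import *
go(684,-38,175,0.5)
print(arm.sense()['finger_gap'])
c=shot('wrist','w3.png');s=shot('scene','s3.png')
a=cv2.resize(c['img'][200:480,120:520],(400,280));b=cv2.resize(s['img'][80:220,150:350],(400,280))
cv2.imwrite('pics/v3.png',np.vstack([a,b])[:,:,::-1])
E
```

```text
time_s: 5.75
tool_pos: [549.8, -304.3, 158.5]
eef_rot: [0.707, -0.0, 0.707, 0.0]
ft_force: [0.8, -0.5, -1.0]
finger_gap: 0.517
time_s: 6.0
tool_pos: [550.7, -304.9, 178.7]
eef_rot: [0.708, -0.001, 0.706, -0.0]
ft_force: [0.1, -0.2, -0.7]
finger_gap: 0.516
row [0.0036, 0.2668, 0.1335] [-0.47, 0.17, 0.09] | [ 550.7 -304.9  178.7] [ 0.1 -0.2 -0.7] 6.0
0.5157859380055028
```

View pics/v3.png

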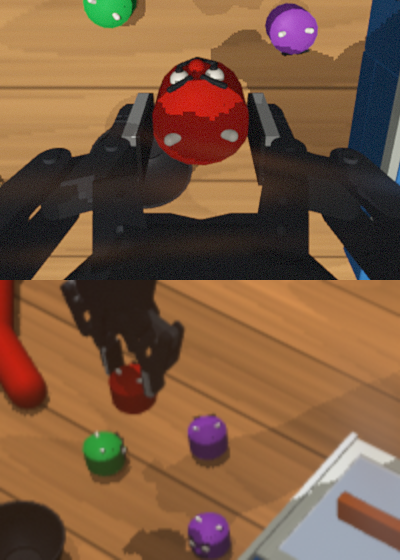

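The red head is held upright between the pads, its neighbours are undisturbed, and the gap of 44 mm fits the 46 mm drum. Moving over the tray.

```bash
python3 -m handwheel '[[0,0.05,0.025,0,0,0],[0,0.1,0.05,0,0,0],[0,0.15,0.075,0,0,0],[0,0.2,0.1,0,0,0],[0,0.24,0.12,-0.5,0,0]]'
python3 -m handwheel '[[0,0.02,0.01,0,0,0],[0,0.027,0.0135,0,0,0],[0,0.027,0.0135,0,0,0],[0,0.027,0.0135,0,0,0]]'
python3 - <<'E'
from h import *
go(684,-38,45,0.5)
c=shot('wrist','w4.png');s=shot('scene','s4.png');print(c['xyz'])
a=cv2.resize(c['img'],(480,360));b=cv2.resize(s['img'][130:390,180:420],(320,346))
b=np.vstack([b,np.zeros((14,320,3),np.uint8)])
cv2.imwrite('pics/v4.png',np.hstack([a,b])[:,:,::-1])
E
```

```text
time_s: 6.72
tool_pos: [669.7, -62.1, 174.9]
eef_rot: [0.706, -0.004, 0.708, 0.004]
ft_force: [0.2, -1.0, -0.3]
finger_gap: 0.51
time_s: 7.22
tool_pos: [682.5, -38.7, 176.8]
eef_rot: [0.707, -0.003, 0.707, 0.003]
ft_force: [0.6, -0.6, -1.1]
finger_gap: 0.514
row [0.1318, 0.0007, 0.0016] [-0.06, -0.02, 0.02] | [682.5 -38.7 176.8] [ 0.6 -0.6 -1.1] 7.22
[599.03979947 -39.80162582 333.20244142]
```

View pics/v4.png

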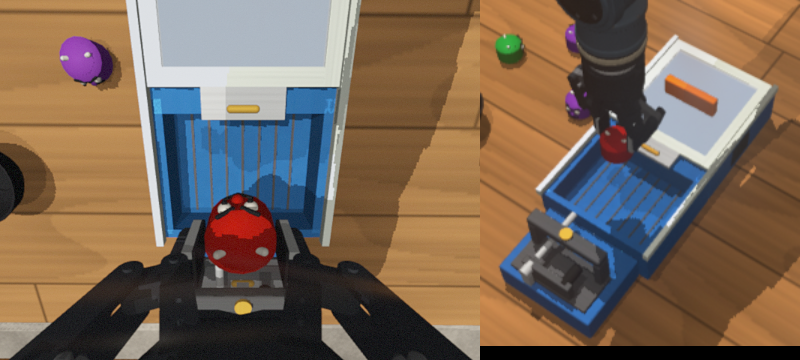

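```bash
python3 - <<'E'
from h import *
np.set_printoptions(suppress=True,precision=1)
c=load('w4');t=load('top0');k=4/3
L=lambda a,b:(260+a/2.286,110+b/2.285)
for n,w,tp in(('railL',(327,245),(44,152)),('railR',(163,245),(253,148)),('floorFL',(305,209),(66,180)),('floorFR',(186,211),(230,178)),):
    pass
for n,w,tp in(('rail+y',(327,245),(44,152)),('rail-y',(161,245),(253,148)),('slat +y far',(291,205),(86,180)),('slat -y far',(195,207),(218,178)),('slat mid robot end',(259,117),(130,304)),('tongue mark',(242,108),(153,314))):
    print(n,*tri(c,(w[0]*k,w[1]*k),t,L(*tp)))
for p in((243,112),(185,212),(307,209)):print(p,onz(c,p[0]*k,p[1]*k,30))
E
```

```text
rail+y [758.9  58.2  89.7] 2.9492391016582147
rail-y [ 763.  -131.1   83. ] 2.623489791235127
slat +y far [744.6  26.1  20.7] 12.690904342677294
slat -y far [ 753.9 -105.    -0.8] 0.9523071029345596
slat mid robot end [621.6 -19.1  68.5] 3.840299497850763
tongue mark [609.8 -38.   98.6] 0.036126652353224736
(243, 112) [617.5 -36.3  30. ]
(185, 212) [ 747.3 -112.3   30. ]
(307, 209) [741.6  50.3  30. ]
```

Rail ends match at z 83–90 (given 87) and the chamber centre is y≈−37. The slat pixels were too vague for a height, so I'll find the tray by contact.

```bash
python3 -m handwheel '[[0.04,0,0.001,0,0,0],[0.08,0,0.001,0,0,0],[0.11,0,0.001,0,0,0],[0.13,0,0.001,0,0,0],[0.13,0,0.001,0,0,0]]'; python3 -m handwheel '[[0.003,0,0,0,0,0],[0.005,0,0,0,0,0],[0.005,0,0,0,0,0]]';python3 -m handwheel '[[0.002,0,0,0,0,0],[0.002,0,0,0,0,0]]'
```

```text
time_s: 7.95
tool_pos: [682.6, -38.0, 45.4]
eef_rot: [0.706, -0.003, 0.708, 0.003]
ft_force: [0.9, -0.3, -0.6]
finger_gap: 0.514
time_s: 8.32
tool_pos: [684.2, -37.3, 42.4]
eef_rot: [0.707, -0.003, 0.707, 0.003]
ft_force: [0.0, 0.3, -0.2]
finger_gap: 0.513
time_s: 8.57
tool_pos: [683.9, -37.2, 39.7]
eef_rot: [0.707, -0.003, 0.707, 0.003]
ft_force: [-0.6, 0.3, -1.4]
finger_gap: 0.513
```

```bash
python3 -m handwheel '[[0.0015,0,0,0,0,0],[0.0015,0,0,0,0,0]]'; python3 -m handwheel '[[0.0015,0,0,0,0,0],[0.0015,0,0,0,0,0]]';python3 -m handwheel '[[0.001,0,0,0,0,0],[0.001,0,0,0,0,0]]'
```

```text
time_s: 8.82
tool_pos: [683.8, -37.3, 38.2]
eef_rot: [0.707, -0.003, 0.707, 0.003]
ft_force: [0.7, 0.1, -0.8]
finger_gap: 0.516
time_s: 9.07
tool_pos: [684.1, -37.3, 37.2]
eef_rot: [0.707, -0.003, 0.707, 0.003]
ft_force: [-0.6, 0.6, 2.5]
finger_gap: 0.515
time_s: 9.32
tool_pos: [684.1, -37.3, 37.1]
eef_rot: [0.707, -0.003, 0.707, 0.003]
ft_force: [-2.8, 0.0, 10.0]
finger_gap: 0.512
```

Contact came at TCP 37.2, so the tray is at about 30 mm as given. I'll ease the pressure, release and rise.

```bash
python3 -m handwheel '[[-0.0015,0,0,0,0,0],[-0.0015,0,0,0,0,0]]'; python3 -m handwheel '[[0,0,0,0,0,0],[0,0,0,0,0,0],[0,0,0,0,0,0],[0,0,0,0,0,0]]' 0.07;python3 -m handwheel '[[-0.01,0,0,0,0,0],[-0.04,0,0,0,0,0],[-0.09,0,0,0,0,0],[-0.14,0,0,0,0,0],[-0.16,0,0,0,0,0]]'
python3 - <<'E'
from h import *
c=shot('wrist','w5.png');t=shot('top','t5.png')
a=cv2.resize(c['img'],(480,360));b=cv2.resize(t['img'][110:370,230:430],(320,416))[:360]
cv2.imwrite('pics/v5.png',np.hstack([a,b])[:,:,::-1])
go(455,-39,160,0.5); print(arm.sense()['q'])
E
```

```text
time_s: 9.57
tool_pos: [684.0, -37.3, 37.2]
eef_rot: [0.707, -0.003, 0.707, 0.003]
ft_force: [-1.3, 0.3, 2.3]
finger_gap: 0.518
time_s: 10.07
tool_pos: [683.9, -37.3, 37.3]
eef_rot: [0.707, -0.003, 0.707, 0.003]
ft_force: [0.2, -0.0, -0.6]
finger_gap: 0.819
time_s: 10.7
tool_pos: [685.1, -37.3, 201.9]
eef_rot: [0.709, -0.003, 0.705, 0.003]
ft_force: [-0.0, -0.1, 0.0]
finger_gap: 0.818
row [0.0398, 0.0005, -0.2305] [0.03, 0.32, 0.02] | [685.3 -37.3 201.1] [ 0.4 -0.4 -0.2] 10.8
[-5.43670060e-02  5.26782730e-01  3.91271492e-01  1.42969409e+00
 -7.57269891e-05 -6.36606799e-02]
```

View pics/v5.png

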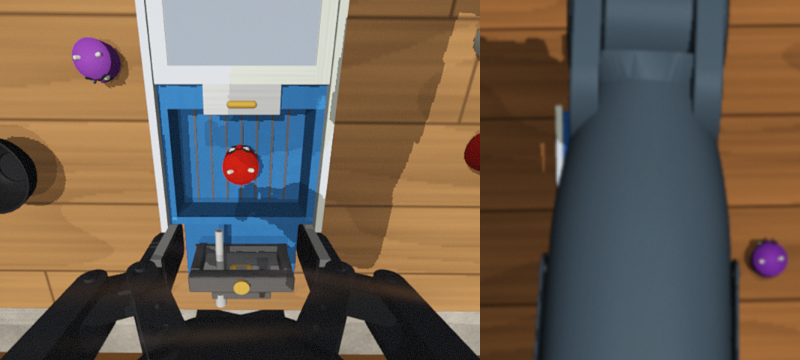

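The red head stands upright in the middle of the tray, at (240,165) in the left panel. Next I'll close the fingers and go behind the push bar.

```bash
python3 -m handwheel '[[0,0,-0.05,0,0,0],[0,0,-0.1,0,0,0],[0,0,-0.15,0,0,0],[0,0,-0.2,0,0,0],[0.02,0,-0.23,0,0,0]]' 0 20; python3 -m handwheel '[[0.03,0,0,0,0,0],[0.06,0,-0.001,0,0,0],[0.075,0,-0.001,0,0,0],[0.075,0,-0.001,0,0,0]]'
python3 -c "
from h import *
go(484,-39,104,0.5)"
```

```text
time_s: 11.42
tool_pos: [451.9, -39.4, 177.3]
eef_rot: [0.707, -0.003, 0.707, 0.003]
ft_force: [0.7, 0.2, -0.5]
finger_gap: -0.002
time_s: 11.92
tool_pos: [451.3, -39.3, 100.8]
eef_rot: [0.706, -0.003, 0.708, 0.003]
ft_force: [0.7, -0.0, -0.4]
finger_gap: -0.0
row [-0.0033, -0.0, 0.0326] [0.03, -0.19, -0.01] | [451.3 -39.3 100.8] [ 0.7 -0.  -0.4] 11.93
```

```bash
python3 -m handwheel '[[0,0,0.012,0,0,0],[0,0,0.024,0,0,0],[0,0,0.03,0,0,0],[0,0,0.035,0,0,0],[0,0,0.04,0,0,0]]'; python3 -m handwheel '[[0,0,0.01,0,0,0],[0,0,0.02,0,0,0],[0,0,0.03,0,0,0],[0,0,0.04,0,0,0],[0,0,0.05,0,0,0]]'; python3 -m handwheel '[[0,0,0.01,0,0,0],[0,0,0.02,0,0,0],[0,0,0.03,0,0,0],[0,0,0.04,0,0,0],[0,0,0.05,0,0,0]]'
python3 -c "
from h import *
go(625,-38,101,0.5)"
```

```text
time_s: 12.55
tool_pos: [493.0, -39.0, 102.3]
eef_rot: [0.707, -0.003, 0.707, 0.003]
ft_force: [-1.8, -0.1, 1.1]
finger_gap: 0.001
time_s: 13.18
tool_pos: [543.7, -38.6, 102.3]
eef_rot: [0.707, -0.003, 0.707, 0.003]
ft_force: [-1.1, -1.3, -1.0]
finger_gap: 0.003
time_s: 13.8
tool_pos: [593.6, -38.1, 102.3]
eef_rot: [0.707, -0.003, 0.707, 0.003]
ft_force: [-1.1, -0.3, 0.3]
finger_gap: -0.001
row [0.0013, -0.0002, 0.0314] [0.03, -0.0, 0.01] | [593.6 -38.1 102.3] [-1.1 -0.3  0.3] 13.8
```

```bash
python3 -m handwheel '[[0,0,0.01,0,0,0],[0,0,0.02,0,0,0],[0,0,0.03,0,0,0],[0,0,0.035,0,0,0]]'; for i in 1 2 3; do python3 -m handwheel '[[0,0,0.0015,0,0,0],[0,0,0.003,0,0,0],[0,0,0.0045,0,0,0]]' | grep -E "tool|force"; done
```

```text
time_s: 14.3
tool_pos: [628.1, -37.8, 102.1]
eef_rot: [0.707, -0.003, 0.707, 0.003]
ft_force: [-3.5, -0.1, 2.5]
finger_gap: -0.001
tool_pos: [632.1, -37.7, 102.2]
ft_force: [-3.5, -0.1, 0.3]
tool_pos: [637.0, -37.7, 102.3]
ft_force: [-3.2, 0.1, 0.9]
tool_pos: [641.5, -37.7, 102.3]
ft_force: [-2.6, 0.4, -0.7]
```

```bash
python3 -m handwheel '[[0,0,0.001,0,0,0],[0,0,0.002,0,0,0],[0,0,0.003,0,0,0]]' | grep -E "tool|force"; python3 -m handwheel '[[0,0,0.001,0,0,0],[0,0,0.002,0,0,0]]' | grep -E "tool|force"
```

```text
tool_pos: [644.5, -37.6, 102.3]
ft_force: [-2.8, -1.0, -1.2]
tool_pos: [646.5, -37.6, 102.3]
ft_force: [-2.8, -0.6, -1.2]
```

```bash
python3 -m handwheel '[[0,0,0.001,0,0,0],[0,0,0.002,0,0,0]]' | grep -E "tool|force"; python3 -m handwheel '[[0,0,0.001,0,0,0],[0,0,0.002,0,0,0]]' | grep -E "tool|force"
```

```text
tool_pos: [648.5, -37.6, 102.3]
ft_force: [-4.0, -0.5, -0.9]
tool_pos: [650.5, -37.6, 102.3]
ft_force: [-3.8, 0.0, -1.9]
```

```bash
python3 -m handwheel '[[0,0,0.001,0,0,0],[0,0,0.002,0,0,0]]' | grep -E "tool|force"; python3 -m handwheel '[[0,0,0.001,0,0,0],[0,0,0.002,0,0,0]]' | grep -E "tool|force"
```

```text
tool_pos: [652.5, -37.6, 102.3]
ft_force: [-3.2, 0.1, -1.2]
tool_pos: [654.5, -37.6, 102.3]
ft_force: [-4.0, -0.1, -1.6]
```

```bash
python3 -m handwheel '[[0,0,0.001,0,0,0],[0,0,0.002,0,0,0]]' | grep -E "tool|force"; python3 -m handwheel '[[0,0,0.001,0,0,0],[0,0,0.002,0,0,0]]' | grep -E "tool|force"
```

```text
tool_pos: [656.5, -37.5, 102.3]
ft_force: [-3.9, 0.1, -0.5]
tool_pos: [658.5, -37.5, 102.3]
ft_force: [-3.3, -0.2, -1.3]
```

```bash
python3 -m handwheel '[[0,0,0.001,0,0,0],[0,0,0.002,0,0,0]]' | grep -E "tool|force"; python3 -m handwheel '[[0,0,0.001,0,0,0],[0,0,0.002,0,0,0]]' | grep -E "tool|force"
```

```text
tool_pos: [660.5, -37.5, 102.3]
ft_force: [-3.7, 0.2, -1.5]
tool_pos: [662.5, -37.5, 102.3]
ft_force: [-3.9, -0.5, -0.7]
```

```bash
python3 -m handwheel '[[0,0,0.001,0,0,0],[0,0,0.002,0,0,0]]' | grep -E "tool|force"
```

```text
tool_pos: [664.5, -37.5, 102.3]
ft_force: [-4.1, 0.5, -1.1]
```

```bash
python3 -m handwheel '[[0,0,0.001,0,0,0],[0,0,0.002,0,0,0]]' | grep -E "tool|force"; python3 -m handwheel '[[0,0,0.001,0,0,0],[0,0,0.002,0,0,0]]' | grep -E "tool|force"
```

```text
tool_pos: [666.5, -37.5, 102.3]
ft_force: [-3.7, -0.6, -1.4]
tool_pos: [668.5, -37.4, 102.3]
ft_force: [-4.4, -0.9, -1.3]
```

```bash
python3 -m handwheel '[[0,0,0.001,0,0,0],[0,0,0.002,0,0,0]]' | grep -E "tool|force"; python3 -m handwheel '[[0,0,0.001,0,0,0],[0,0,0.002,0,0,0]]' | grep -E "tool|force"
```

```text
tool_pos: [670.5, -37.4, 102.3]
ft_force: [-3.3, -1.4, -1.2]
tool_pos: [672.5, -37.4, 102.3]
ft_force: [-3.6, 1.0, -1.6]
```

```bash
python3 -m handwheel '[[0,0,0.001,0,0,0],[0,0,0.002,0,0,0]]' | grep -E "tool|force"; python3 -m handwheel '[[0,0,0.001,0,0,0],[0,0,0.002,0,0,0]]' | grep -E "tool|force"
```

```text
tool_pos: [674.5, -37.4, 102.3]
ft_force: [-4.7, -0.2, -1.4]
tool_pos: [676.5, -37.4, 102.3]
ft_force: [-4.4, 0.9, -1.3]
```

```bash
python3 -m handwheel '[[0,0,0.001,0,0,0],[0,0,0.002,0,0,0]]' | grep -E "tool|force"; python3 -m handwheel '[[0,0,0.001,0,0,0],[0,0,0.002,0,0,0]]' | grep -E "tool|force"
```

```text
tool_pos: [678.0, -37.3, 102.2]
ft_force: [-7.7, 0.5, -0.4]
tool_pos: [678.4, -37.3, 102.1]
ft_force: [-12.0, -1.1, 2.6]
```

The force is rising at the catch, so I'll go in finer steps.

```bash
python3 -m handwheel '[[0,0,0.0005,0,0,0]]' | grep -E "tool|force"
```

```text
tool_pos: [679.0, -37.3, 102.1]
ft_force: [-10.7, -1.0, 1.8]
```

```bash
python3 -m handwheel '[[0,0,0.0005,0,0,0]]' | grep -E "tool|force"
```

```text
tool_pos: [679.8, -37.3, 102.2]
ft_force: [-9.1, 0.4, 0.6]
```

```bash
python3 -m handwheel '[[0,0,0.0005,0,0,0]]' | grep -E "tool|force"
```

```text
tool_pos: [680.7, -37.3, 102.2]
ft_force: [-7.7, 0.4, 0.3]
```

```bash
python3 -m handwheel '[[0,0,0.0005,0,0,0]]' | grep -E "tool|force"
```

```text
tool_pos: [681.5, -37.3, 102.2]
ft_force: [-6.7, 0.4, 0.5]
```

```bash
python3 -m handwheel '[[0,0,0.0005,0,0,0]]' | grep -E "tool|force"
```

```text
tool_pos: [682.3, -37.3, 102.2]
ft_force: [-6.9, -1.3, -0.5]
```

```bash
python3 -m handwheel '[[0,0,0.0005,0,0,0]]' | grep -E "tool|force"
```

```text
tool_pos: [683.0, -37.3, 102.2]
ft_force: [-5.4, -1.1, 0.0]
```

```bash
python3 -m handwheel '[[0,0,0.0005,0,0,0]]' | grep -E "tool|force"
```

```text
tool_pos: [683.7, -37.3, 102.3]
ft_force: [-4.9, -0.7, -1.3]
```

```bash
python3 -m handwheel '[[0,0,0.0005,0,0,0]]' | grep -E "tool|force"
```

```text
tool_pos: [684.4, -37.3, 102.3]
ft_force: [-5.0, -0.0, -0.6]
```

```bash
python3 -m handwheel '[[0,0,0.0005,0,0,0]]' | grep -E "tool|force"
```

```text
tool_pos: [685.2, -37.3, 102.3]
ft_force: [-2.6, -0.3, -1.9]
```

```bash
python3 -m handwheel '[[0,0,0.0005,0,0,0]]' | grep -E "tool|force"
```

```text
tool_pos: [685.8, -37.3, 102.4]
ft_force: [-2.9, -0.9, -1.8]
```

```bash
python3 -m handwheel '[[0,0,0.0005,0,0,0]]' | grep -E "tool|force"
```

```text
tool_pos: [686.3, -37.3, 102.4]
ft_force: [-2.5, -0.4, -2.2]
```

```bash
python3 -m handwheel '[[0,0,0.0005,0,0,0]]' | grep -E "tool|force"
```

```text
tool_pos: [686.9, -37.2, 102.5]
ft_force: [-0.8, 0.2, -0.7]
```

```bash
python3 -m handwheel '[[0,0,0.0005,0,0,0]]' | grep -E "tool|force"
```

```text
tool_pos: [687.4, -37.2, 102.5]
ft_force: [-1.0, -0.2, -0.7]
```

```bash
python3 -m handwheel '[[0,0,0.0005,0,0,0],[0,0,0.001,0,0,0]]' | grep -E "tool|force"
```

```text
tool_pos: [688.4, -37.2, 102.6]
ft_force: [0.8, 0.5, -1.0]
```

```bash
python3 -m handwheel '[[0,0,0.0005,0,0,0],[0,0,0.0005,0,0,0]]' | grep -E "tool|force"
```

```text
tool_pos: [688.6, -37.2, 102.4]
ft_force: [-0.1, -0.2, 0.3]
```

```bash
python3 -m handwheel '[[0,0,0.0005,0,0,0]]' | grep -E "tool|force"
```

```text
tool_pos: [689.0, -37.2, 102.3]
ft_force: [0.3, -0.2, 0.6]
```

```bash
python3 -m handwheel '[[0,0,0.0005,0,0,0]]' | grep -E "tool|force"
```

```text
tool_pos: [689.5, -37.2, 102.3]
ft_force: [0.2, -1.3, -0.7]
```

```bash
python3 -m handwheel '[[0,0,0.0005,0,0,0]]' | grep -E "tool|force"
```

```text
tool_pos: [689.7, -37.2, 102.3]
ft_force: [-1.5, 0.1, 0.6]
```

```bash
python3 -m handwheel '[[0,0,0.0005,0,0,0]]' | grep -E "tool|force"
```

```text
tool_pos: [689.9, -37.2, 102.2]
ft_force: [-3.8, 0.2, 2.0]
```

```bash
python3 -m handwheel '[[0,0,0.0005,0,0,0]]' | grep -E "tool|force"
```

```text
tool_pos: [690.1, -37.2, 102.2]
ft_force: [-6.9, -0.8, 2.4]
```

The force dropped to about 0 N after the 12 N peak, then rose steeply again, so the window has clicked and is on the buffer. Easing off, withdrawing and looking.

```bash
python3 -m handwheel '[[0,0,-0.002,0,0,0],[0,0,-0.005,0,0,0],[0,0,-0.012,0,0,0],[0,0,-0.025,0,0,0],[-0.01,0,-0.04,0,0,0]]' | grep -E "tool|force"; python3 -m handwheel '[[-0.04,0,-0.02,0,0,0],[-0.09,0,-0.06,0,0,0],[-0.14,0,-0.1,0,0,0],[-0.15,0,-0.15,0,0,0],[-0.15,0,-0.2,0,0,0]]' | grep -E "time|tool|force"
python3 - <<'E'
from h import *
c=shot('wrist','w6.png');s=shot('scene','s6.png');s0=load('s4')
a=cv2.resize(c['img'],(400,300));b=s['img'][120:400,120:480]
def bar(s): 
    return [x for x in blobs(s,(5,150,100),(20,255,255),40) if 200<x[1][0]<480 and 180<x[1][1]<330 and x[0][4]<900]
print(bar(s))
b=np.vstack([b,np.zeros((20,360,3),np.uint8)]);cv2.imwrite('pics/v6.png',np.hstack([a,b])[:,:,::-1])
for f in(lambda:0,):go(480,-39,250)
E
```

```text
tool_pos: [649.7, -37.6, 111.9]
ft_force: [0.1, -0.5, 0.3]
time_s: 24.3
tool_pos: [449.5, -39.4, 264.3]
ft_force: [-0.0, -0.7, 0.9]
[([259, 255, 40, 32, 417], [277.0, 268.8]), ([240, 301, 9, 9, 42], [243.4, 305.7])]
row [0.014, 0.0, 0.0339] [0.0, 0.0, 0.0] | [446.1 -39.3 264. ] [0.3 0.3 0.1] 24.4
```

View pics/v6.png

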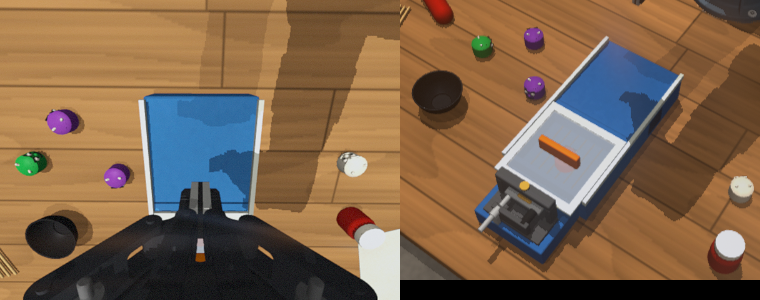

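The window is over the chamber with its bar at scene pixel (277,269). I'll let a second pass and check that the window, the head and the bystanders have stayed put.

```bash
python3 -m handwheel '[[0,0,0,0,0,0],[0,0,0,0,0,0],[0,0,0,0,0,0],[0,0,0,0,0,0],[0,0,0,0,0,0]]'|grep force;python3 -m handwheel '[[0,0,0,0,0,0],[0,0,0,0,0,0],[0,0,0,0,0,0],[0,0,0,0,0,0],[0,0,0,0,0,0]]'|grep time
python3 - <<'E'
from h import *
np.set_printoptions(suppress=True,precision=1)
s0=load('scene0');s6=load('s6');s=shot('scene','s7.png')
b=[x for x in blobs(s,(5,150,100),(20,255,255),40) if 200<x[1][0]<480 and 180<x[1][1]<330 and x[0][4]<900];print(b)
print('bar before',onz(s0,337.4,196.8,105),'now',onz(s,*b[0][1],105))
for n,(x,y,w,h) in dict(white=(440,290,45,40),jar=(420,340,55,60),bowl=(125,185,65,60)).items():
    d=np.abs(s0['img'][y:y+h,x:x+w].astype(int)-s['img'][y:y+h,x:x+w]).max(2);print(n,'changed frac',(d>40).mean())
cv2.imwrite('pics/v7.png',cv2.resize(s['img'][210:350,190:360],(680,560),interpolation=cv2.INTER_CUBIC)[:,:,::-1])
E
```

```text
ft_force: [-0.3, -0.5, 0.1]
time_s: 25.65
[([410, 228, 55, 37, 487], [443.8, 249.0]), ([259, 255, 41, 30, 428], [276.7, 268.8]), ([240, 301, 9, 9, 48], [243.6, 305.4])]
bar before [495.1 -44.1 105. ] now [486.  196.9 105. ]
white changed frac 0.0
jar changed frac 0.0
bowl changed frac 0.0
```

View pics/v7.png

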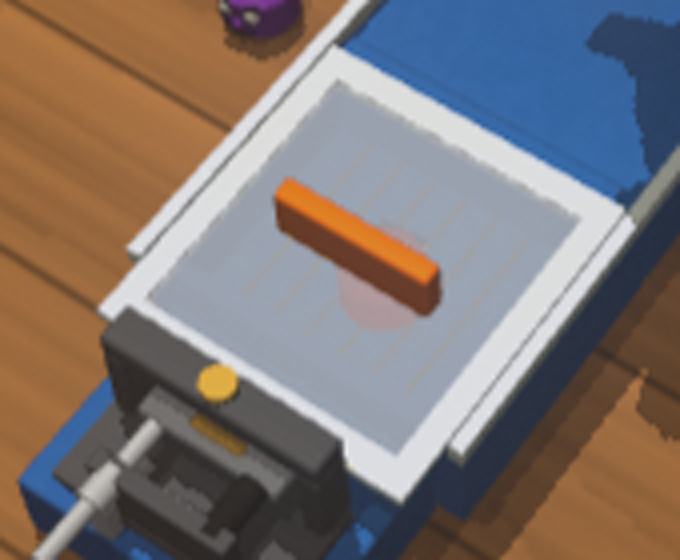

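```bash
python3 -c "
from h import *
s=load('s7');print(onz(s,276.7,268.8,105).round(1))
print(arm.close_job())"
```

```text
[707.  -42.4 105. ]
the job is handed in; nothing more can be done
None
```

The red head is standing on the tray, the window is shut and caught by its latch, and I handed the job in at about 26 s of the 64 s allowed.

- **Head:** My first grip was too high and pinched the dome (13 N upward), so I re-gripped 7 mm lower. I set the head down in mid-tray by feel. It met the tray at 30 mm and stood upright in the wrist view. In the last view it shows as a red shape through the shut window.
- **Window:** The highest force I read at the catch was 12 N. It then fell to about 0 N and rose again at the buffer, and I backed off at 7 N.
- **Held by itself:** With the arm clear, the bar stayed put over 1.25 s (within 0.3 pixel). It sits about 212 mm from its open position, inside the 172–222 mm caught range.
- **Bystanders:** The scene-camera areas around the white head, jar and bowl show no changed pixels.

Two checks came out poor:
- **Tray height by camera:** My two-view estimate was unusable (values from −1 to 69 mm), so the tray height rests on the contact alone.
- **Bar position:** One scripted check picked the wrong orange patch, so I recomputed it from the correct one.

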